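Drift the knife-grinding rest into line

TASK

Take the red-handled drift from the rack and use it to draw the swung-out yellow arm of the green grinding rest into line: tip through the arm's hole, move the arm over with it until the tip finds the hole in the steel lug below, and press it fully home, collar flat on the arm. Let go and leave it standing there. Touch down slowly and press gently, never above about 40 N, touch the rest only with the drift, and leave everything else where it is.

Things in the scene. Friction and masses are not known exactly. Their poses are not given: they have to be found in the camera images.
- drift: Steel drift, red square handle, 105 mm long, 0.2 kg; stands in a rack hole. Origin: centre of its collar's underside; z up along the handle. Above: collar 26 mm across, 6 mm thick; handle 22 x 22 mm (faces across x and y) from 6 to 50 mm. Below: 14 mm straight shank for 20 mm, taper to 9 mm at 53 mm, chamfered tip at 55 mm. Starts upright, collar on the rack.
- rack: Fixed block of brown wood, 60 (x) x 200 (y) x 62 mm high, origin at the centre of its underside. Three 18 mm holes right through it at y = -70, 0 and +70 mm. It holds the drift and two other punches, one per hole, in any order.
- rest: Green knife-grinding rest, fixed to the bench, with its lug and arm. Origin: on the bench under the middle of its base; base plate 190 (x) x 250 (y) x 12 mm thick. The arm's pivot post stands at x = 0, y = +70 mm, the lug at y = -50 mm under the arm's free end.
- swing_eye (a point): Centre of the 15 mm hole in the yellow arm, on its top face, 80 mm above the bench. Arm 8 mm thick, 46 mm wide here, 1 mm above the lug; swings level about the pivot at 120 mm radius. Starts 30 to 40 mm to the rest's +x side; about 2.5 N here moves it against pivot friction and it stays where left. With the drift home, its collar lies on this face and its shank fills both holes.
- lug_mid (a point): Nominal middle of the dark steel lug's flat top, 71 mm above the bench; axes as the rest. Top 150 (x) x 46 (y) mm, 15 mm thick, hollow below. Its one 15 mm hole goes right through, on the arm's 120 mm arc about the pivot, anywhere from x = -24 to +24 mm of this point: the lug is bolted fast but set by hand. The hole is not measured: feel for it or look. Hole rims have 1 mm chamfers.
- pivot (a point): Pivot axis of the yellow arm, at the height of the arm's top face, 80 mm above the bench. The pivot bolt head stands 10 mm above the arm, 24 mm across.
- punch_blue: Straight punch with a round blue handle 20 mm across, in the rack, 46 mm high above it. Origin under its collar. Leave alone.
- punch_brass: Straight brass punch, round handle 18 mm across, in the rack, 36 mm high above it. Origin under its collar. Leave alone.
- hammer: Hammer, 260 mm long, lying on the bench; origin under its middle. Leave alone.
- glue_jar: Glue jar, 70 mm across, 75 mm high; origin at the centre of its underside. Leave alone.
- tape: Grey roll of tape, 70 mm across, 22 mm high; origin at the centre of its underside. Leave alone.
- bowl: White bowl, 110 mm across, 50 mm high; origin at the centre of its underside. Leave alone.
- scale_wood: Dark wooden knife-handle blank, 110 x 32 x 14 mm; origin at the centre of its underside. Leave alone.
- blank: Steel knife blank, 230 mm long, 30 mm wide, 4 mm thick, lying flat; origin underneath, at the root of the blade. Leave alone.
Not all that is in view belongs to the job. Of the things shaped like the rack, the brown one is meant. There is more than one size of the drift; the job needs the smaller.

How it is judged:
By the outcome, as a careful person would: the job done as asked, in the order asked, and still so for the second after the job is handed in, with the robot touching nothing.
It also fails if it takes over 64 s, if anything falls off the work surface, if the arm or the gripper's body presses on something with over 40 N, if the wrist force passes 120 N, or if a joint passes its speed limit or range.

ROBOT

A 6-joint arm with a two-finger parallel gripper is mounted at the origin on the work surface. World frame = base frame: x ahead of the robot, y to its left, z up, the work surface at z = 0. Lengths are in m, angles in rad, forces in N, time in s.
With the tool pointing down it reaches from about 0.35 to 0.775 m from the base axis. Payload 7.3 kg.
Tool frame: the origin (TCP) lies at the centre of the arm's flange, where the gripper is bolted on; the fingertips stand 178 mm ahead of it and the grasp point (between the pads) lies 159 mm ahead of it (tip_extent is the distance from the TCP to the fingertips, in m); z points along the fingers, y is the line along which they close (so a half turn about z gives the same grasp; the last joint's range is limited). The gripper opens to 92 mm and grips with 3 to 60 N. Pads are 19 mm wide; open, the fingers measure 130 mm over their backs; the gripper's body (75 mm by 190 mm) begins 47 mm behind the grasp point.
Start: joints at [-1.313, 0.342, 1.524, -0, 1.275, -0.146], TCP at [0.206, -0.483, 0.405] pointing down, gripper open.
Joint ranges: [-2.53, 2.53], [-0.77, 2.02], [0.04, 2.7], [-1, 4.14], [0.28, 2.66], [-3.11, 3.11]. Speed limits (rad/s): [2.57, 2.57, 3.14, 3.14, 3.14, 3.14].

INTERFACE

Orientations are given as [roll, pitch, yaw] about the fixed x, y, z axes, in that order (R = Rz(yaw) Ry(pitch) Rx(roll)).
In Python, from cell import * gives the robot as it stands.
- The arm moves only by the tool arm_command, never from a script. Its arguments are lists of equal length, an entry for each row: "xyz": the shift along the world's x, y, z in mm, a list of three; "spin": the turn about the world's z in degrees. In form: {"xyz": [[tx, ty, tz], ...], "spin": [spin, ...]}. A call has 1 to 20 rows; each row shifts and turns the commanded pose from where the row before left it; what a row does not reach is not made up. A row lasts 1/10 s, in which the tool goes at most 50 mm and 8.59 degrees, less where a joint would pass 70% of its speed; a pose out of reach is approached as far as the arm can. A call with a gripper value outside its range is refused whole. "jaw" is the opening, from -1 (shut) to 1 (fully open), set as the call begins (left out, the last holds). The fingers move at their own pace and stop on an object; "squeeze" is the grip in N (left out, the last holds). Time passes only in rows, so rows that do not move let the fingers close. It gives the time, the measured TCP pose, the force, the opening and the grip force at its end, in the units of the state.
- observe(): the state, without advancing time (a new reading comes with each control period).
- read_camera(name): name is "scene" or "top" or "wrist"; returns a dict with "img" (480x640x3 uint8, red, green, blue), "depth" (480x640 float32, m along the optical axis (not along the pixel's ray), 0 where there is no reading), "fx", "fy", "cx", "cy" (pixels), "world_from_camera" (4x4, takes a point from camera to world coordinates). Camera axes: x right, y up, looking along -z (the intrinsics and any distortion apply to the point x, -y, -z); pixel columns grow to the right and rows downward; lengths in m; the calibration is good to about 2 mm. A picture is of the moment at which its call begins.
- hand_in(): hands the job in; it is judged then, once.
The state is a dict: "time": time; "qpos": joint angles; "qvel": joint speeds; "joint_efforts": joint torques, N m; "tool_pos": TCP position; "tool_rot": TCP orientation; "contact_force": force on the tool from outside, world axes, zero at the start; "torque": the same for the moment, N m; "opening": finger opening in m; "grip_force": force on a finger pad.
Only numpy, scipy, OpenCV 4.12 (cv2) and the standard library are available. Lean on these libraries where they do the work, as an engineer would, in place of code of your own. Each camera call takes 0.05 s, during which the arm holds its last target. There are 200 camera calls.

## Working session

There is one attempt and no reset: what is moved stays moved. The work goes in short steps, Python scripts to look and compute and a tool call to move; the robot and the scene stay as the last step left them, time stands still between calls to the robot, and variables do not carry over. Pictures are saved under pics/ and viewed, at most 10 in all, crops included, and the job is handed in when it is done.

Besides the shell and the picture viewer there is one more tool, called after "Request:" by a JSON object that holds its "name" and its "arguments". arm_command: Moves the arm, as the interface text tells. Its arguments: {"type":"object","properties":{"xyz":{"type":"array","items":{"type":"array","items":{"type":"number"}}},"spin":{"type":"array","items":{"type":"number"}},"jaw":{"type":"number"},"squeeze":{"type":"number"}},"required":["xyz","spin"]}

```bash
mkdir -p pics; cat > h.py <<'E'
from cell import *
import numpy as np, cv2
def save(c,n): cv2.imwrite('pics/'+n, cv2.cvtColor(c['img'],cv2.COLOR_RGB2BGR))
def ray(c,u,v):
    T=np.array(c['world_from_camera']); d=np.array([(u-c['cx'])/c['fx'],-(v-c['cy'])/c['fy'],-1.])
    return T[:3,3],T[:3,:3]@d
def plane(c,u,v,z):
    o,d=ray(c,u,v); return o+d*(z-o[2])/d[2]
def dep(c,u,v):
    o,d=ray(c,u,v); return o+d*c['depth'][int(v),int(u)]
def proj(c,p):
    T=np.array(c['world_from_camera']); q=T[:3,:3].T@(np.array(p)-T[:3,3]); return c['cx']-c['fx']*q[0]/q[2], c['cy']+c['fy']*q[1]/q[2]
def two(a,b):
    (o1,d1),(o2,d2)=a,b
    A=np.stack([d1,-d2],1); s=np.linalg.lstsq(A,o2-o1,rcond=None)[0]
    p,q=o1+d1*s[0],o2+d2*s[1]; return (p+q)/2,np.linalg.norm(p-q)
E
python3 - <<'E'
from h import *
import pickle
for n in ['top','scene']:
    c=read_camera(n); save(c,n+'0.png'); pickle.dump({k:np.array(v) for k,v in c.items()},open(n+'.pkl','wb'))
    print(n,[k for k in c], c['fx'],c['cx'],np.round(c['world_from_camera'],3).tolist())
print(observe())
E
```

```text
top ['img', 'depth', 'fx', 'fy', 'cx', 'cy', 'world_from_camera'] 503.68410753953214 331.016258194378 [[0.029, 0.996, -0.086, 0.437], [-1.0, 0.03, 0.001, 0.002], [0.004, 0.086, 0.996, 1.384], [0.0, 0.0, 0.0, 1.0]]
scene ['img', 'depth', 'fx', 'fy', 'cx', 'cy', 'world_from_camera'] 549.6837413399636 315.5664807552231 [[-0.769, -0.495, 0.405, 1.058], [0.64, -0.608, 0.47, 0.604], [0.013, 0.62, 0.784, 1.064], [0.0, 0.0, 0.0, 1.0]]
{'time': 0.1, 'qpos': array([-1.31296807e+00,  3.42668828e-01,  1.52488405e+00, -2.22693119e-05,
        1.27541048e+00, -1.45967222e-01]), 'qvel': array([ 0.00191804, -0.00212254, -0.00149954,  0.00025137, -0.00090472,
       -0.00010391]), 'joint_efforts': array([ 1.95542663e-03, -4.32005382e+01, -2.44695193e+01,  7.19852443e-02,
        5.26125426e-02, -4.46739375e-05]), 'tool_pos': array([ 0.20628412, -0.4826575 ,  0.40411917]), 'tool_rot': array([-3.14023343e+00, -1.78298198e-04,  4.03801854e-01]), 'contact_force': array([ 0.29249662, -0.65209171, -0.32138507]), 'torque': array([ 0.01379851, -0.00224327, -0.02221852]), 'grip_force': 0.0, 'opening': 0.0914663203639411}
```

View pics/top0.png

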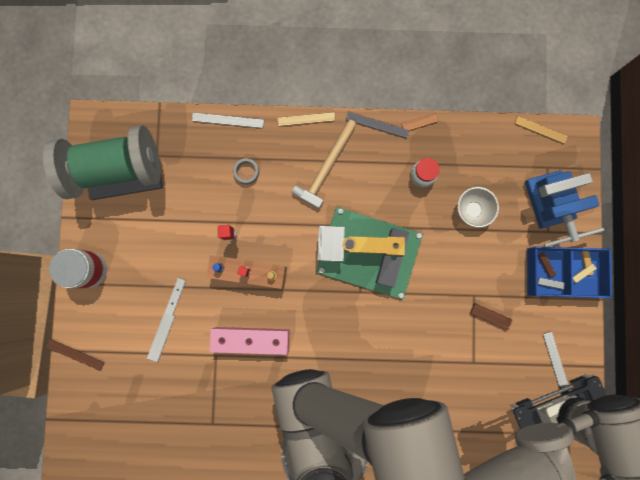

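View pics/scene0.png

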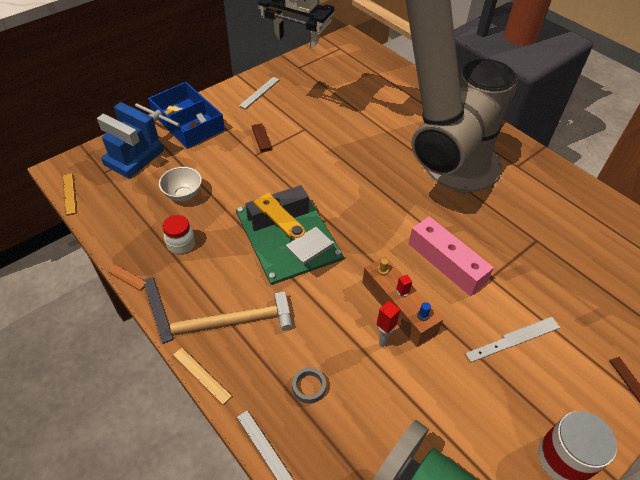

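The candidates for the drift, as top/scene pixels, are:
- The red handle in the rack's middle hole, at (243,271) / (404,285).
- A larger red drift standing on the bench beside the rack, at (225,232) / (388,318).
- The blue punch at (217,267) and the brass punch at (271,275).
- A red-lidded jar at (427,170).

I choose the one in the brown rack, since the pink block is a decoy. The green rest is at (370,252) in the top view, with the arm's eye at about (397,246) and the pivot at about (349,243).

```bash
python3 - <<'E'
from h import *
import pickle
t=pickle.load(open('top.pkl','rb')); s=pickle.load(open('scene.pkl','rb'))
hs={n:cv2.cvtColor(c['img'],cv2.COLOR_RGB2HSV) for n,c in (('t',t),('s',s))}
def blobs(n,lo,hi,amin=15):
    m=cv2.inRange(hs[n],np.array(lo),np.array(hi)); k,l,st,ce=cv2.connectedComponentsWithStats(m)
    return [(np.round(ce[i],1).tolist(),st[i].tolist()) for i in range(1,k) if st[i][4]>=amin],l
for n,c in (('t',t),('s',s)):
    print(n,'red',blobs(n,(0,190,90),(4,255,255))[0])
    print(n,'yel',blobs(n,(18,170,120),(30,255,255))[0])
    print(n,'blue',[b for b in blobs(n,(105,150,60),(125,255,255))[0]])
    b,l=blobs(n,(60,100,30),(85,255,200),300); print('green',b)
# depth points
for (u,v) in [(243,271),(225,232),(217,267),(271,275),(397,246),(385,246),(349,243),(365,240),(388,265),(400,240)]:
    print((u,v),np.round(dep(t,u,v),4))
for n,c,bx in (('t',t,(190,210,440,310)),('s',s,(230,180,450,360))):
    a,b,cc,d=bx; im=cv2.cvtColor(c['img'][b:d,a:cc],cv2.COLOR_RGB2BGR)
    cv2.imwrite(f'pics/crop_{n}.png',cv2.resize(im,None,fx=3,fy=3,interpolation=cv2.INTER_CUBIC))
E
```

```text
t red []
t yel []
t blue [([570.7, 272.3], [528, 248, 83, 50, 3048]), ([216.8, 267.1], [213, 264, 8, 7, 42])]
green []
s red [([174.8, 225.2], [163, 215, 26, 23, 433]), ([402.8, 282.6], [397, 275, 15, 21, 145]), ([386.7, 314.7], [377, 300, 23, 33, 399]), ([559.0, 463.8], [544, 442, 39, 38, 415])]
s yel [([68.9, 193.8], [63, 174, 12, 40, 324]), ([277.6, 213.7], [253, 193, 53, 46, 816]), ([383.9, 261.0], [381, 259, 7, 6, 28])]
s blue [([183.2, 108.9], [148, 82, 74, 66, 1521]), ([126.4, 139.0], [102, 102, 59, 76, 1604]), ([163.4, 122.0], [159, 119, 9, 7, 30]), ([204.4, 134.8], [201, 132, 8, 7, 20]), ([424.4, 309.7], [419, 303, 11, 15, 119])]
green [([312.6, 220.6], [295, 200, 39, 41, 445]), ([281.2, 251.6], [237, 207, 106, 77, 2464]), ([439.3, 468.7], [410, 449, 66, 31, 1089])]
(243, 271) [0.473  0.2207 0.1131]
(225, 232) [0.5669 0.2637 0.1465]
(217, 267) [0.4815 0.2891 0.1019]
(271, 275) [0.4654 0.1515 0.0991]
(397, 246) [ 0.5513 -0.1715  0.0724]
(385, 246) [ 0.5496 -0.1392  0.0814]
(349, 243) [0.4373 0.0024 1.3838]
(365, 240) [ 0.564  -0.0871  0.0779]
(388, 265) [ 0.5009 -0.1489  0.0727]
(400, 240) [ 0.5664 -0.1779  0.081 ]
```

View pics/crop_t.png

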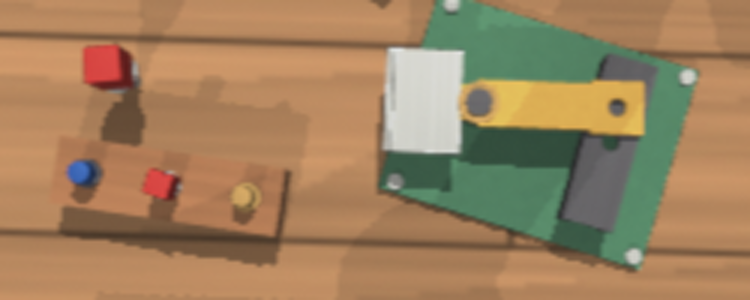

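The crop confirms the choice: the small red square handle sits in the brown rack's middle hole at top (243,271), and the larger one stands on the bench. The lug hole shows just beside the arm at about top (393,257). Next I'll take wrist views over the rest and the rack.

Request:
{"name": "arm_command", "arguments": {"xyz": [[34,31,0],[34,31,0],[34,31,0],[34,31,0],[34,31,0],[34,31,0],[34,31,0],[34,31,0],[34,31,0],[10,10,0],[0,0,0],[0,0,0],[0,0,0]], "spin": [0,0,0,0,0,0,0,0,0,0,0,0,0], "jaw": 0}}

```text
time: 1.4
tool_pos: [0.5214, -0.1949, 0.4047]
tool_rot: [3.142, 0.001, 0.402]
contact_force: [-0.8, 0.1, 1.0]
opening: 0.0458
grip_force: 0.0
```

```bash
cat > w.py <<'E'
from h import *
import pickle,sys
c=read_camera('wrist'); save(c,sys.argv[1]+'.png'); pickle.dump({k:np.array(v) for k,v in c.items()},open(sys.argv[1]+'.pkl','wb'))
print(np.round(c['world_from_camera'],3).tolist(), c['fx']); o=observe(); print(o['time'],o['tool_pos'],o['tool_rot'],o['opening'],o['contact_force'])
E
python3 w.py w1
```

```text
[[0.392, 0.89, 0.234, 0.584], [-0.92, 0.379, 0.1, -0.168], [0.001, -0.254, 0.967, 0.384], [0.0, 0.0, 0.0, 1.0]] 411.0859128299821
1.45 [ 0.52138887 -0.19500807  0.40479618] [3.14146621e+00 4.42070974e-04 4.01778813e-01] 0.045940182735163024 [-0.07420368  0.18592892  0.20407888]
```

View pics/w1.png

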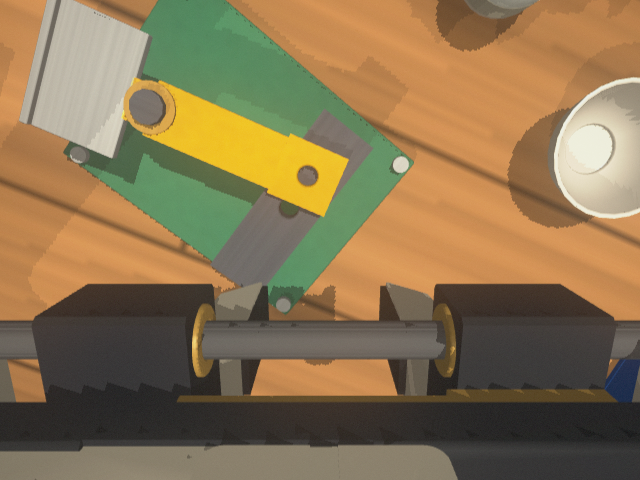

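The wrist view shows the arm's eye at about (308,176), the pivot bolt at (148,106), and the lug hole at about (289,209), half under the arm's edge.

Request:
{"name": "arm_command", "arguments": {"xyz": [[-8,30,0],[-8,30,0],[-5,15,0],[0,0,0],[0,0,0]], "spin": [0,0,0,0,0]}}

```text
time: 1.95
tool_pos: [0.5013, -0.1196, 0.4051]
tool_rot: [3.14, -0.0, 0.404]
contact_force: [-0.1, -0.4, 0.1]
opening: 0.0461
grip_force: 0.0
```

```bash
python3 w.py w2
```

```text
[[0.393, 0.89, 0.232, 0.564], [-0.92, 0.38, 0.101, -0.093], [0.002, -0.253, 0.967, 0.385], [0.0, 0.0, 0.0, 1.0]] 411.0859128299821
2.0 [ 0.50146143 -0.11980885  0.40498753] [ 3.14042930e+00 -3.23028346e-04  4.03074039e-01] 0.04621359036732474 [-0.58588946 -0.62324966 -0.42237103]
```

Request:
{"name": "arm_command", "arguments": {"xyz": [[-8,35,0],[-8,35,0],[-8,35,0],[-8,35,0],[-8,35,0],[-8,35,0],[-8,35,0],[-8,35,0],[-8,35,0],[0,0,0],[0,0,0],[0,0,0]], "spin": [0,0,0,0,0,0,0,0,0,0,0,0]}}

```text
time: 3.2
tool_pos: [0.43, 0.1952, 0.4046]
tool_rot: [3.141, 0.0, 0.403]
contact_force: [0.8, -0.9, -0.2]
opening: 0.0459
grip_force: 0.0
```

```bash
python3 w.py w3
```

```text
[[0.392, 0.89, 0.233, 0.493], [-0.92, 0.379, 0.101, 0.222], [0.001, -0.254, 0.967, 0.384], [0.0, 0.0, 0.0, 1.0]] 411.0859128299821
3.25 [0.42997224 0.1950686  0.4046489 ] [3.14114648e+00 1.60070525e-04 4.01975099e-01] 0.046275398700965795 [-0.43677724  0.36428191 -0.31837629]
```

View pics/w3.png

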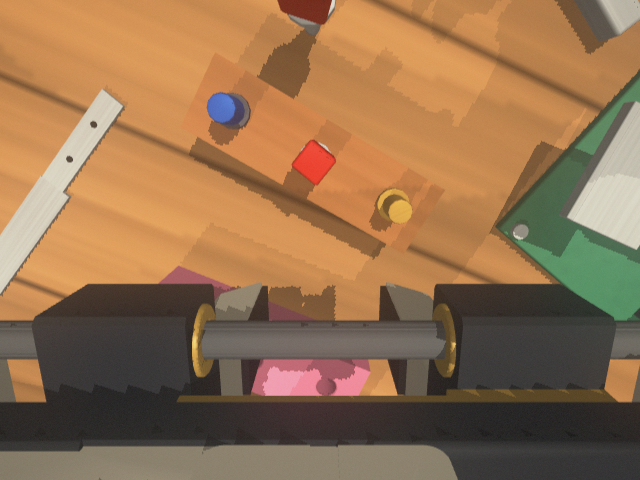

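The wrist view over the rack shows the drift's square handle top at about (314,161), turned roughly 45° in the image. Blue is at (222,108), brass at (399,211), and the large drift is at the top edge, (307,8). I'll take one more view for triangulation.

Request:
{"name": "arm_command", "arguments": {"xyz": [[-7,30,0],[-7,30,0],[0,0,0],[0,0,0],[0,0,0]], "spin": [0,0,0,0,0]}}

```text
time: 3.75
tool_pos: [0.4158, 0.2551, 0.4047]
tool_rot: [3.141, 0.0, 0.402]
contact_force: [0.7, -0.4, -0.9]
opening: 0.0462
grip_force: 0.0
```

```bash
python3 w.py w4; python3 - <<'E'
from h import *
import pickle
W={n:pickle.load(open(n+'.pkl','rb')) for n in ['w1','w2','w3','w4']}
def mask(c,lo,hi): return cv2.inRange(cv2.cvtColor(c['img'],cv2.COLOR_RGB2HSV),np.array(lo),np.array(hi))
def cents(m,a0,a1):
    k,l,st,ce=cv2.connectedComponentsWithStats(m); return [(np.round(ce[i],2),st[i]) for i in range(1,k) if a0<st[i][4]<a1]
R={}
for n in ['w3','w4']:
    c=W[n]; h=cv2.cvtColor(c['img'],cv2.COLOR_RGB2HSV)
    m=cv2.inRange(h,np.array((0,170,150)),np.array((6,255,255)))|cv2.inRange(h,np.array((174,170,150)),np.array((180,255,255)))
    cs,_=cv2.findContours(m,cv2.RETR_EXTERNAL,cv2.CHAIN_APPROX_NONE)
    for q in cs:
        if 200<cv2.contourArea(q)<3000:
            r=cv2.minAreaRect(q); print(n,cv2.contourArea(q),r); p=cv2.boxPoints(r); print(p.tolist()); R[n]=(r[0],p,c) if abs(r[0][1]-165)<60 else R.get(n)
a,b=R['w3'],R['w4']
P,e=two(ray(a[2],*a[0]),ray(b[2],*b[0])); print('drift top',P,e)
for x in (a,b):
    q=np.array([plane(x[2],*p,P[2])[:2] for p in x[1]]); d=np.diff(np.vstack([q,q[:1]]),axis=0); print('edges',np.linalg.norm(d,axis=1)*1e3,np.degrees(np.arctan2(d[:,1],d[:,0]))%90, q.mean(0))
# arm eye
E={}
for n in ['w1','w2']:
    c=W[n]; ym=mask(c,(18,150,120),(32,255,255)); cs,hh=cv2.findContours(ym,cv2.RETR_CCOMP,cv2.CHAIN_APPROX_NONE)
    for q,g in zip(cs,hh[0]):
        if g[3]>=0 and cv2.contourArea(q)>60: r=cv2.fitEllipse(q); print(n,'hole',r); E.setdefault(n,[]).append(r[0])
print(E)
E
```

```text
[[0.392, 0.89, 0.233, 0.479], [-0.92, 0.379, 0.101, 0.282], [0.001, -0.254, 0.967, 0.384], [0.0, 0.0, 0.0, 1.0]] 411.0859128299821
3.8 [0.41575423 0.25512051 0.40472238] [3.14115824e+00 1.53632945e-04 4.02202771e-01] 0.04579017042896141 [ 0.07944242 -0.03439149 -0.36292188]
w3 1066.5 ((313.5853576660156, 161.76828002929688), (33.42118453979492, 34.514400482177734), 38.65980911254883)
[[289.756103515625, 164.80487060546875], [311.31707763671875, 137.8536376953125], [337.41461181640625, 158.731689453125], [315.8536376953125, 185.68292236328125]]
w4 1006.5 ((405.1588439941406, 178.06472778320312), (31.997241973876953, 33.51575469970703), 40.60129928588867)
[[382.10589599609375, 180.37649536132812], [403.91766357421875, 154.929443359375], [428.2117919921875, 175.75296020507812], [406.4000244140625, 201.20001220703125]]
w4 392.5 ((419.0, 7.5), (15.0, 54.0), 90.0)
[[392.0, 0.0], [446.0, 0.0], [446.0, 15.0], [392.0, 15.0]]
drift top [0.4762299  0.22151624 0.10940115] 0.00023788583400854464
edges [22.33269091 21.54616149 22.61198005 21.89367341] [73.23948609 75.1709136  74.13938647 74.41637799] [0.47624019 0.22150217]
edges [21.44514999 21.51667655 21.72200145 21.85296268] [73.46685432 74.26208863 74.35933751 73.53086472] [0.47601454 0.2214441 ]
w1 hole ((307.29791259765625, 175.3073272705078), (20.41822624206543, 20.974796295166016), 117.34314727783203)
w1 hole ((146.67770385742188, 106.95162200927734), (36.96100997924805, 41.14936447143555), 142.08984375)
w2 hole ((409.423583984375, 190.75006103515625), (18.403654098510742, 20.83130645751953), 34.307716369628906)
w2 hole ((257.9344177246094, 124.45877075195312), (36.996280670166016, 39.25341796875), 8.162261009216309)
{'w1': [(307.29791259765625, 175.3073272705078), (146.67770385742188, 106.95162200927734)], 'w2': [(409.423583984375, 190.75006103515625), (257.9344177246094, 124.45877075195312)]}
```

Request:
{"name": "arm_command", "arguments": {"xyz": [[12,-6.8,0],[12,-6.7,0],[12,-6.7,0],[12,-6.7,0],[12.4,-6.7,0],[0,0,-20],[0,0,-20],[0,0,-20],[0,0,-20],[0,0,-20],[0,0,-15],[0,0,-10],[0,0,-10],[0,0,-10],[0,0,0],[0,0,0],[0,0,0]], "spin": [-7.8,-7.8,-7.8,-7.8,-7.8,0,0,0,0,0,0,0,0,0,0,0,0]}}

```text
time: 5.5
tool_pos: [0.4759, 0.2227, 0.2603]
tool_rot: [-3.141, -0.001, -0.277]
contact_force: [-0.5, -0.4, 0.4]
opening: 0.0463
grip_force: 0.0
```

```bash
python3 w.py w5
```

```text
[[-0.273, 0.931, 0.243, 0.542], [-0.962, -0.264, -0.069, 0.204], [-0.0, -0.252, 0.968, 0.24], [0.0, 0.0, 0.0, 1.0]] 411.0859128299821
5.55 [0.47588986 0.22272174 0.26035239] [-3.14102264e+00 -1.06240357e-03 -2.76784864e-01] 0.04592737049917342 [ 0.28122626 -0.94954586 -1.29170387]
```

View pics/w5.png

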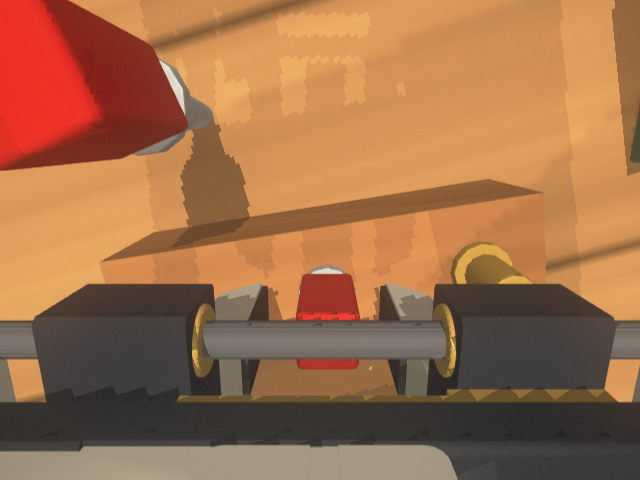

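The handle sits centred between the pads, at columns 297–358 with the fingers at 267 and 380, so I'll close and lift.

Request:
{"name": "arm_command", "arguments": {"xyz": [[0,0,0],[0,0,0],[0,0,0],[0,0,0],[0,0,0],[0,0,0],[0,0,0],[0,0,0]], "spin": [0,0,0,0,0,0,0,0], "jaw": -1, "squeeze": 45}}

```text
time: 6.35
tool_pos: [0.4757, 0.2226, 0.2598]
tool_rot: [3.141, -0.0, -0.277]
contact_force: [-0.5, -1.0, 3.5]
opening: 0.022
grip_force: 45.0
```

Request:
{"name": "arm_command", "arguments": {"xyz": [[0,0,3],[0,0,6],[0,0,10],[0,0,15],[0,0,20],[0,0,20],[0,0,20],[0,0,20],[0,0,0],[0,0,0]], "spin": [0,0,0,0,0,0,0,0,0,0]}}

```text
time: 7.35
tool_pos: [0.4755, 0.2226, 0.3738]
tool_rot: [-3.141, -0.0, -0.277]
contact_force: [0.4, 0.3, -2.6]
opening: 0.0218
grip_force: 45.0
```

```bash
python3 - <<'E'
from h import *
import pickle
o=observe(); print(o['time'],o['tool_pos'],o['tool_rot'],o['opening'],o['grip_force'],o['contact_force'])
a,b=[pickle.load(open(n+'.pkl','rb')) for n in ('w1','w2')]
e,s=two(ray(a,307.3,175.3),ray(b,409.4,190.75)); print('eye tri',e,s)
# refine: eye from each view on z=.08 ; pivot bolt head top blob (dark) at z=.09 and yellow ring hole
for c,u,p in ((a,(307.3,175.3),(146.7,107)),(b,(409.4,190.75),(257.9,124.5))): print('eye',plane(c,*u,.08),'piv@.09',plane(c,*p,.09),'piv@.08',plane(c,*p,.08))
# rest yaw from lug edges / base: bottom contour of gray lug; crop saved
for n,c,(x,y) in (('1',a,(235,110)),('2',b,(340,125))):
    im=cv2.cvtColor(c['img'][y:y+180,x:x+170],cv2.COLOR_RGB2BGR); cv2.imwrite(f'pics/c{n}.png',cv2.resize(im,None,fx=2.35,fy=3.0 if 0 else 2.35,interpolation=cv2.INTER_CUBIC))
i=np.hstack([cv2.imread('pics/c1.png'),cv2.imread('pics/c2.png')]); cv2.imwrite('pics/c12.png',i); print(i.shape)
E
```

```text
7.35 [0.47549421 0.22259637 0.37379505] [-3.14133473e+00 -4.50938060e-04 -2.76862226e-01] 0.021819829086439 44.981752038002014 [ 0.40084599  0.33347234 -2.59211966]
eye tri [ 0.55443471 -0.1680724   0.07490672] 3.43733453986023e-05
eye [ 0.55494492 -0.1680702   0.08      ] piv@.09 [ 0.55563506 -0.05001366  0.09      ] piv@.08 [ 0.55465663 -0.04599799  0.08      ]
eye [ 0.5545815  -0.16683911  0.08      ] piv@.09 [ 0.55487803 -0.04834141  0.09      ] piv@.08 [ 0.55455644 -0.04683589  0.08      ]
(423, 800, 3)
```

View pics/c12.png

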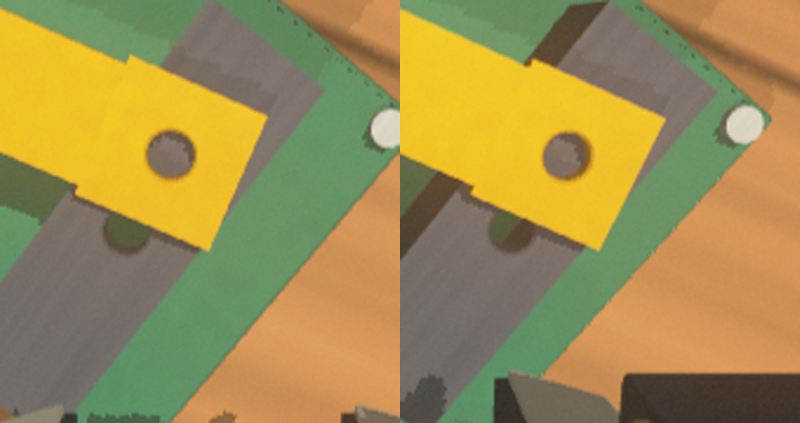

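The eye shows at crop-left (170,154). The lug hole's visible arc gives a centre at about (127,230), with a radius of about 23.5 px. In the right crop the centre is about (110,230).

```bash
python3 - <<'E'
from h import *
import pickle
a,b=[pickle.load(open(n+'.pkl','rb')) for n in ('w1','w2')]
A,B=(289.0,208.1),(386.8,223.1)
print('tri',two(ray(a,*A),ray(b,*B)))
pv=np.array([.5553,-.0492])
for c,u in ((a,A),(b,B)):
    p=plane(c,*u,.071); print(p, 'r',np.linalg.norm(p[:2]-pv))
E
```

```text
tri (array([ 0.52455773, -0.16468031,  0.06746888]), np.float64(0.0004909556428733099))
[ 0.52546429 -0.16465981  0.071     ] r 0.11925241395779757
[ 0.52476393 -0.16394982  0.071     ] r 0.11874330100363119
```

Request:
{"name": "arm_command", "arguments": {"xyz": [[0,0,20],[0,0,20],[6,-30,0],[6,-30,0],[6,-30,0],[6,-30,0],[6,-30,0],[6,-30,0],[6,-30,0],[6,-30,0],[6,-30,0],[6,-30,0],[6,-30,0],[6,-30,0],[6.5,-30,0],[0,0,-20],[0,0,-20],[0,0,-5],[0,0,0],[0,0,0]], "spin": [0,0,0,0,0,0,0,0,0,0,0,0,0,0,0,0,0,0,0,0]}}

```text
time: 9.35
tool_pos: [0.5544, -0.1672, 0.3691]
tool_rot: [3.141, -0.0, -0.276]
contact_force: [-0.4, 0.2, -2.0]
opening: 0.0219
grip_force: 45.0
```

```bash
python3 w.py w6; python3 - <<'E'
import cv2
i=cv2.imread('pics/w6.png')[130:380,170:480]; cv2.imwrite('pics/w6c.png',cv2.resize(i,None,fx=2.4,fy=2.4,interpolation=cv2.INTER_CUBIC))
E
```

```text
[[-0.273, 0.931, 0.243, 0.62], [-0.962, -0.264, -0.068, -0.186], [0.0, -0.253, 0.968, 0.349], [0.0, 0.0, 0.0, 1.0]] 411.0859128299821
9.4 [ 0.55447191 -0.167204    0.36956563] [ 3.14130095e+00 -1.44610590e-03 -2.76440794e-01] 0.02170789510093917 [-0.46028951 -0.05843382 -3.12090504]
```

View pics/w6c.png

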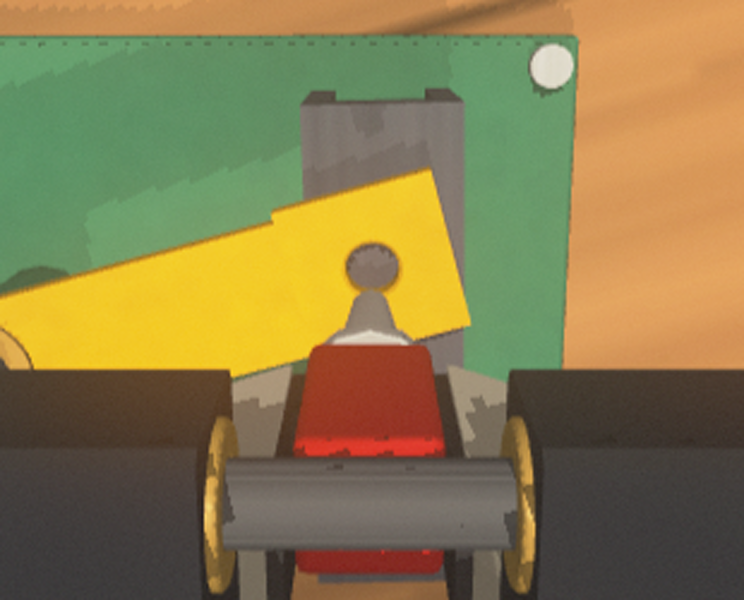

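The crop shows the tip just below the eye: the tip's far edge is at about (370,291), the eye's centre is at (372,269), and the shaft is upright. Next I'll compute the offset.

```bash
python3 - <<'E'
from h import *
import pickle
c=pickle.load(open('w6.pkl','rb')); z=.3695-.2528
f=np.array([.961,-.273])
for d in (0,.0008,.004,.0048): print(d,[np.round(v*1,1) for v in proj(c,[.5545+f[0]*d,-.1672+f[1]*d,z])])
m=cv2.inRange(cv2.cvtColor(c['img'],cv2.COLOR_RGB2HSV),np.array((18,150,120)),np.array((32,255,255)))
cs,hh=cv2.findContours(m,cv2.RETR_CCOMP,cv2.CHAIN_APPROX_NONE)
for q,g in zip(cs,hh[0]):
    if g[3]>=0 and cv2.contourArea(q)>60: r=cv2.fitEllipse(q); print(r,plane(c,*r[0],.08))
print('tip edge pt on z',plane(c,324.2,251.2,z))
w=pickle.load(open('w1.pkl','rb')); print('white block',dep(w,85,75),dep(w,120,100))
E
```

```text
0 [np.float64(323.6), np.float64(257.9)]
0.0008 [np.float64(323.6), np.float64(256.5)]
0.004 [np.float64(323.6), np.float64(251.3)]
0.0048 [np.float64(323.6), np.float64(250.0)]
tip edge pt on z [ 0.55831735 -0.16863127  0.1167    ]
white block [ 0.55823011 -0.00099378  0.08047955] [ 0.55190435 -0.02780592  0.08077642]
```

```bash
python3 - <<'E'
from h import *
import pickle
c=pickle.load(open('w6.pkl','rb'))
print(plane(c,325,242.1,.08))
E
```

```text
[ 0.55449851 -0.16818704  0.08      ]
```

Request:
{"name": "arm_command", "arguments": {"xyz": [[0,-0.7,-10],[0,0,-10],[0,0,-8],[0,0,-4],[0,0,-2],[0,0,-1],[0,0,-1],[0,0,-1],[0,0,-1],[0,0,-1],[0,0,-1],[0,0,-1],[0,0,-1],[0,0,0],[0,0,0]], "spin": [0,0,0,0,0,0,0,0,0,0,0,0,0,0,0]}}

```text
time: 10.9
tool_pos: [0.5542, -0.1681, 0.3267]
tool_rot: [3.142, -0.0, -0.277]
contact_force: [0.3, 0.1, -2.1]
opening: 0.0214
grip_force: 45.0
```

Request:
{"name": "arm_command", "arguments": {"xyz": [[-0.5,0,0],[-1,0,0],[-1.5,0,0],[-1.7,0.2,0],[-1.7,0.2,0],[-1.7,0.2,0],[-1.7,0.2,0],[-1.7,0.2,0],[-1.7,0.2,0],[-1.7,0.2,0],[-1.7,0.2,0],[-1.7,0.2,0],[-1.7,0.2,0],[-1.7,0.3,0],[-1.7,0.3,0],[-1.7,0.3,0],[-1.7,0.3,0],[-1.5,0.3,0],[-0.9,0.2,0],[0,0,0]], "spin": [0,0,0,0,0,0,0,0,0,0,0,0,0,0,0,0,0,0,0,0]}}

```text
time: 12.9
tool_pos: [0.5249, -0.1644, 0.3268]
tool_rot: [3.141, 0.0, -0.277]
contact_force: [1.8, -0.7, -3.0]
opening: 0.0218
grip_force: 45.0
```

```bash
python3 w.py w7; python3 - <<'E'
import cv2
i=cv2.imread('pics/w7.png')[130:380,170:480]; cv2.imwrite('pics/w7c.png',cv2.resize(i,None,fx=2.4,fy=2.4,interpolation=cv2.INTER_CUBIC))
E
```

```text
[[-0.273, 0.931, 0.244, 0.591], [-0.962, -0.264, -0.069, -0.183], [0.0, -0.253, 0.967, 0.306], [0.0, 0.0, 0.0, 1.0]] 411.0859128299821
12.95 [ 0.52488474 -0.16438968  0.32676127] [ 3.14136238e+00  2.73325006e-04 -2.76848125e-01] 0.021563220589318303 [ 1.5630482   0.45600397 -1.94954187]
```

View pics/w7c.png

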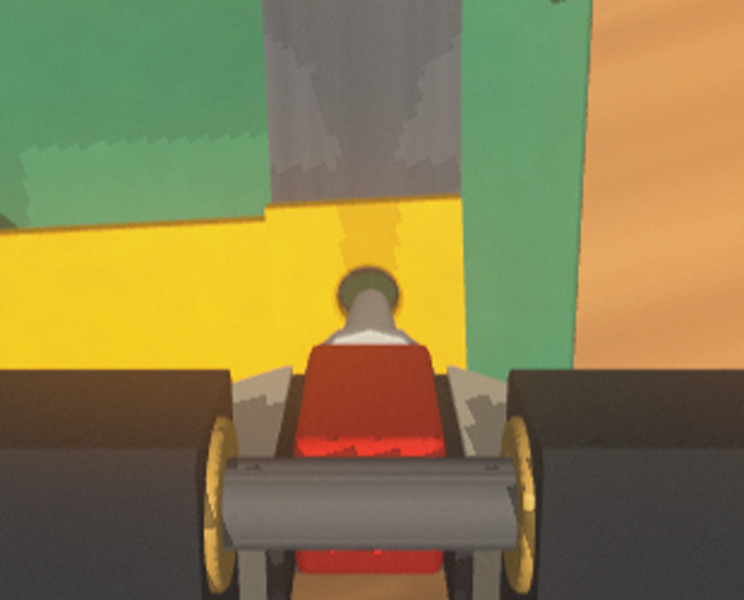

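The arm has come along, and green shows through its hole at crop (368,290), so the lug hole is under the tip. I'll go down in small steps.

Request:
{"name": "arm_command", "arguments": {"xyz": [[0,0,-1],[0,0,-1],[0,0,-1],[0,0,-1],[0,0,-1],[0,0,-1],[0,0,-1],[0,0,-1],[0,0,-1],[0,0,-1],[0,0,0]], "spin": [0,0,0,0,0,0,0,0,0,0,0]}}

```text
time: 14.05
tool_pos: [0.525, -0.1644, 0.3165]
tool_rot: [3.142, 0.0, -0.277]
contact_force: [3.2, -0.5, -2.0]
opening: 0.0219
grip_force: 45.0
```

Request:
{"name": "arm_command", "arguments": {"xyz": [[0,0,-1],[0,0,-1],[0,0,-1],[0,0,-1],[0,0,-1],[0,0,-1],[0,0,-1],[0,0,-1],[0,0,-1],[0,0,-1],[0,0,0]], "spin": [0,0,0,0,0,0,0,0,0,0,0]}}

```text
time: 15.15
tool_pos: [0.5249, -0.1644, 0.3065]
tool_rot: [3.142, 0.0, -0.277]
contact_force: [2.2, -0.7, -1.3]
opening: 0.0219
grip_force: 45.0
```

Request:
{"name": "arm_command", "arguments": {"xyz": [[0,0,-1],[0,0,-1],[0,0,-1],[0,0,-1],[0,0,-1],[0,0,-1],[0,0,0]], "spin": [0,0,0,0,0,0,0]}}

```text
time: 15.85
tool_pos: [0.5249, -0.1643, 0.3005]
tool_rot: [3.142, 0.0, -0.277]
contact_force: [2.5, 0.1, -2.8]
opening: 0.0216
grip_force: 45.0
```

Request:
{"name": "arm_command", "arguments": {"xyz": [[0,0,-1],[0,0,-1],[0,0,-1],[0,0,-1],[0,0,0]], "spin": [0,0,0,0,0]}}

```text
time: 16.35
tool_pos: [0.5249, -0.1643, 0.2965]
tool_rot: [3.142, 0.0, -0.277]
contact_force: [2.2, -0.4, -1.7]
opening: 0.0215
grip_force: 45.0
```

Request:
{"name": "arm_command", "arguments": {"xyz": [[0,0,-1],[0,0,-1],[0,0,-1],[0,0,-1],[0,0,-1],[0,0,0]], "spin": [0,0,0,0,0,0]}}

```text
time: 16.95
tool_pos: [0.525, -0.1644, 0.2916]
tool_rot: [3.142, 0.0, -0.277]
contact_force: [2.9, -0.5, -2.7]
opening: 0.0215
grip_force: 45.0
```

Request:
{"name": "arm_command", "arguments": {"xyz": [[0,0,-1],[0,0,-1],[0,0,-1],[0,0,0]], "spin": [0,0,0,0]}}

```text
time: 17.35
tool_pos: [0.525, -0.1644, 0.2885]
tool_rot: [3.142, 0.0, -0.277]
contact_force: [2.0, -0.2, -2.8]
opening: 0.0215
grip_force: 45.0
```

Request:
{"name": "arm_command", "arguments": {"xyz": [[0,0,-1],[0,0,-1],[0,0,-1],[0,0,0]], "spin": [0,0,0,0]}}

```text
time: 17.75
tool_pos: [0.525, -0.1644, 0.2855]
tool_rot: [3.142, 0.0, -0.277]
contact_force: [2.5, -0.2, -1.8]
opening: 0.0217
grip_force: 45.0
```

Request:
{"name": "arm_command", "arguments": {"xyz": [[0,0,-1],[0,0,-1],[0,0,-1],[0,0,-1],[0,0,-1],[0,0,0]], "spin": [0,0,0,0,0,0]}}

```text
time: 18.35
tool_pos: [0.525, -0.1644, 0.2806]
tool_rot: [3.142, 0.0, -0.277]
contact_force: [1.7, -0.5, -3.0]
opening: 0.022
grip_force: 45.0
```

Request:
{"name": "arm_command", "arguments": {"xyz": [[0,0,-0.5],[0,0,-0.5],[0,0,-0.5],[0,0,-0.4],[0,0,-0.3],[0,0,0]], "spin": [0,0,0,0,0,0]}}

```text
time: 18.95
tool_pos: [0.525, -0.1644, 0.2785]
tool_rot: [3.142, 0.0, -0.277]
contact_force: [1.8, 0.0, -2.2]
opening: 0.0212
grip_force: 45.0
```

Request:
{"name": "arm_command", "arguments": {"xyz": [[0,0,-0.3],[0,0,-0.3],[0,0,-0.3],[0,0,0]], "spin": [0,0,0,0]}}

```text
time: 19.35
tool_pos: [0.525, -0.1643, 0.2778]
tool_rot: [3.141, -0.0, -0.277]
contact_force: [0.8, -0.4, 2.1]
opening: 0.0216
grip_force: 45.0
```

Request:
{"name": "arm_command", "arguments": {"xyz": [[0,0,-0.2],[0,0,-0.2],[0,0,0]], "spin": [0,0,0]}}

```text
time: 19.65
tool_pos: [0.525, -0.1644, 0.2778]
tool_rot: [3.141, -0.0, -0.277]
contact_force: [-1.4, 1.0, 6.1]
opening: 0.0212
grip_force: 45.0
```

It seats at the expected height, with the collar at about 0.080 m. I'll give it one gentle extra press, then release and rise straight up.

Request:
{"name": "arm_command", "arguments": {"xyz": [[0,0,-0.3],[0,0,-0.2],[0,0,0],[0,0,0]], "spin": [0,0,0,0]}}

```text
time: 20.05
tool_pos: [0.5249, -0.1643, 0.2778]
tool_rot: [3.141, -0.001, -0.277]
contact_force: [-1.6, 1.3, 8.3]
opening: 0.0218
grip_force: 45.0
```

Request:
{"name": "arm_command", "arguments": {"xyz": [[0,0,0.5],[0,0,0.5],[0,0,0],[0,0,0],[0,0,0],[0,0,0],[0,0,0]], "spin": [0,0,0,0,0,0,0], "jaw": -0.1}}

```text
time: 20.75
tool_pos: [0.525, -0.1644, 0.2777]
tool_rot: [3.141, 0.0, -0.277]
contact_force: [-0.2, 0.2, 0.3]
opening: 0.0414
grip_force: 0.0
```

Request:
{"name": "arm_command", "arguments": {"xyz": [[0,0,2],[0,0,4],[0,0,8],[0,0,15],[0,0,20],[0,0,20],[0,0,20],[0,0,20],[-10,0,10],[-10,0,0],[-10,0,0],[-10,0,0],[-10,0,0],[0,0,0],[0,0,0],[0,0,0]], "spin": [0,0,0,0,0,0,0,0,0,0,0,0,0,0,0,0]}}

```text
time: 22.35
tool_pos: [0.4752, -0.1645, 0.3967]
tool_rot: [3.142, -0.0, -0.277]
contact_force: [-0.9, 0.1, 0.1]
opening: 0.0415
grip_force: 0.0
```

```bash
python3 w.py w8; python3 - <<'E'
from h import *
c=read_camera('scene'); i=cv2.cvtColor(c['img'],cv2.COLOR_RGB2BGR)[130:330,200:450]
w=cv2.imread('pics/w8.png')[20:320,100:475]
cv2.imwrite('pics/fin.png',np.hstack([cv2.resize(i,(400,320)),cv2.resize(w,(400,320))]))
import pickle; k=pickle.load(open('w8.pkl','rb'))
h=cv2.cvtColor(k['img'],cv2.COLOR_RGB2HSV); m=cv2.inRange(h,np.array((0,170,100)),np.array((6,255,255)))
n,l,st,ce=cv2.connectedComponentsWithStats(m)
for j in range(1,n):
    if st[j][4]>200: print(ce[j],st[j],dep(k,*ce[j]))
E
```

```text
[[-0.273, 0.931, 0.243, 0.541], [-0.962, -0.264, -0.069, -0.183], [0.0, -0.253, 0.967, 0.376], [0.0, 0.0, 0.0, 1.0]] 411.0859128299821
22.4 [ 0.47530763 -0.16441913  0.39663177] [ 3.14157306e+00 -1.04903842e-04 -2.76775266e-01] 0.04158194847555106 [0.06834084 0.69475721 0.33675906]
[301.02173913 171.72360248] [ 283  153   36   38 1288] [ 0.52602344 -0.16492485  0.13057964]
```

View pics/fin.png

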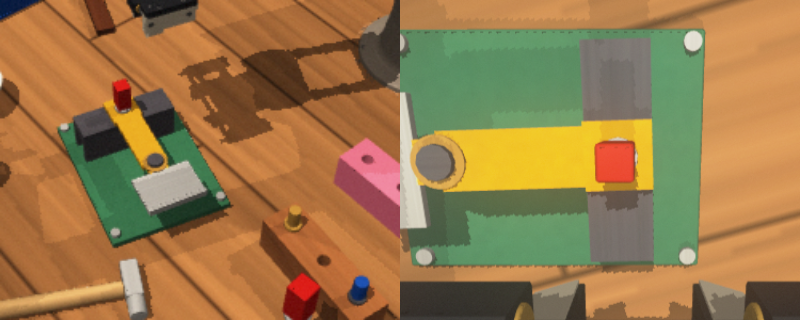

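The drift stands upright in the arm over the lug, with its top at about 0.130 m as expected when home. The middle rack hole is empty and everything else is where it was.

```bash
python3 -c "
from cell import *
print(hand_in())"
```

```text
the job is handed in; nothing more can be done
None
```

The small red-handled drift is pressed home through the yellow arm and the steel lug, collar down on the arm, and left standing free; the highest contact force I read was about 11 N, and the job was handed in at about 22 s.

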